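# Spin the green herb spinner once round

### The arm

A 6-joint arm with a two-finger parallel gripper is mounted at the origin on a cart in front of the work surface, level with it; the furniture and walls round the work are solid. World frame = base frame: x ahead of the robot, y to its left, z up, the work surface at z = 0. Lengths are in m, angles in degrees, forces in N, time in s.
With the tool pointing down it reaches from about 0.375 to 0.9 m from the base axis. Payload 3.1 kg.
Tool frame: the origin (TCP) lies at the very end of the fingers, on their centre line; the grasp point (between the pads) lies 19 mm behind it; z points along the fingers, y is the line along which they close (so a half turn about z gives the same grasp; the last joint's range is limited). The gripper opens to 87 mm and grips with 3 to 60 N. Pads are 19 mm wide; open, the fingers measure 117 mm over their backs; the gripper's body (75 mm by 190 mm) begins 51 mm behind the grasp point.
Start: joints at [-73.482, 30.224, 82.088, -0, 67.689, -10.227], TCP at [0.281, -0.558, 0.223] pointing down, gripper open.
Joint ranges: [-176.69, 176.69], [-43.24, 126.21], [12.49, 139.97], [-82, 262], [0, 151.66], [-163.58, 163.58]. Speed limits (degrees/s): [159.86, 159.86, 180, 180, 180, 180].

### API

Orientations are given as a 3x3 rotation matrix whose columns are the frame's x, y, z axes.
In Python, from rig import bot, imaging gives the robot as it stands.
- The arm moves only by the tool drive_tool, never from a script. Its argument "deltas" is text: rows parted by semicolons, each of 5 numbers parted by spaces: the finger opening in mm, from 0 to 87, then the shift along the world's x, y, z in mm, then the turn about the world's z in rad. In form: jaw dx dy dz twist; .... A call has 1 to 12 rows; each row is the pose to reach, as a shift and turn from the pose commanded when the call began; what a row does not reach only later rows make up. A row lasts 1/10 s, in which the tool goes at most 50 mm and 8.59 degrees, less where a joint would pass 70% of its speed; a pose out of reach is approached as far as the arm can. A call with a gripper value outside its range is refused whole. The fingers move at their own pace and stop on an object; the grip force is fixed at half the most. Time passes only in rows, so rows that repeat a pose let the fingers close. It gives the time, the measured TCP pose, the force, the opening and the grip force at its end, in the units of the state.
- bot.read_state(): the state, without advancing time (a new reading comes with each control period).
- imaging.capture(name): name is "scene" or "top"; returns the picture (420x560x3 uint8, red, green, blue); there is no depth.
- imaging.camera_model(name): a dict with "fx", "fy", "cx", "cy" (pixels), "T" (4x4, takes a point from camera to world coordinates). Camera axes: x right, y down, z forward; pixel columns grow to the right and rows downward; lengths in m; the calibration is good to about 2 mm. A picture is of the moment at which its call begins. camera_model takes no time and is no camera call.
- bot.hand_in(): hands the job in; it is judged then, once.
The state is a dict: "time_s": time; "joint_positions": joint angles; "qvel": joint speeds; "tau": joint torques, N m; "position": TCP position; "tcp_rot": TCP orientation; "force": force on the tool from outside, world axes, zero at the start; "moment": the same for the moment, N m; "opening": opening from 0.0 (shut) to 1.0 (fully open); "grasp_force": force on a finger pad.
Only numpy, scipy, OpenCV 4.12 (cv2) and the standard library are available. Lean on these libraries where they do the work, as an engineer would, in place of code of your own. Each camera call takes 0.05 s, during which the arm holds its last target. There are 200 camera calls.

### The job

Two crank-topped herb spinners stand on the worktop. Turn the crank of the green-lidded one clockwise (seen from above) through exactly one full turn, so that its knob comes back to rest at the white mark on the lid where it started, then let go. Leave the crank of the orange-lidded spinner alone.

Things in the scene. Friction and masses are not known exactly. Their poses are not given: they have to be found in the camera images.
- green_crank (a joint): Angle in rad of the crank of the green-lidded herb spinner about its upright axis. 0 = knob in line with the white mark on the lid; it grows as the crank turns clockwise seen from above and goes on counting (one full clockwise turn from the mark reads 6.283). It starts within 0.12 of 0. There is no stop; light friction (1 to 2 N at the knob) holds the crank wherever it is left.
- green_knob (a point): Centre of the top face of the green upright knob on the end of that crank, the grip. The knob is a round post 22 mm in diameter and 45 mm tall, its top 139 mm above the worktop; under it lies the grey crank arm, 18 mm wide, top 93 mm above the worktop, which runs level to the axis. The knob's own axis is 50 mm from the crank's axis, and the knob turns freely on its pin, so fingers holding it need not turn as the crank goes round.
- green_axis (a point): Point on the upright axis of the green crank, 95 mm above the worktop, on top of its grey hub (38 mm across). Clear bowl 160 mm and green lid 168 mm in diameter, lid top 80 mm up; stuck down, any yaw. White mark, 12 by 11 mm, on the lid 64 to 76 mm from the axis; the knob starts beside it. Wall cabinets hang from 530 mm up, just beyond the spinners: approach low, keep the wrist on the near side.
- orange_knob (a point): Centre of the top face of the orange knob on the crank of the second spinner, the same in size and build but with orange lid and knob; 50 mm from that spinner's axis. Must be left where it is.

How it is judged (in metres and radians):
On the way, in this order (a step that is already met when the one before it is completed fails the run):
1. the green crank has gone a quarter turn clockwise (value of joint green_crank between 1.4 and 3 rad).
2. the green crank has gone three quarters of a turn clockwise (value of joint green_crank between 4.5 and 5.9 rad).
At the end, for the whole second after the job is handed in: The green crank has been turned one full turn clockwise and rests with its knob within 15 degrees of the white mark (joint between 6.02 and 6.55 rad); the orange knob is within 15 mm of where it was (value of joint green_crank between 6.02 and 6.55 rad and velocity of joint green_crank between -0.1 and 0.1 rad/s and distance of orange_knob from where it was at the start of the episode below 0.015 m); the robot touches nothing.
It fails at once if the green crank is first turned well backwards from the mark (value of joint green_crank below -0.5 rad).
It fails at once if the green crank is turned well past one full turn (value of joint green_crank above 7 rad).
It fails at once if the orange knob is moved by more than 15 mm (distance of orange_knob from where it was at the start of the episode above 0.015 m).
It also fails if it takes over 45 s, if anything falls off the work surface, if the arm or the gripper's body presses on something with over 40 N, if the wrist force passes 120 N, or if a joint passes its speed limit or range.

## Working session

There is one attempt and no reset: what is moved stays moved. The work goes in short steps, Python scripts to look and compute and a tool call to move; the robot and the scene stay as the last step left them, time stands still between calls to the robot, and variables do not carry over. Pictures are saved under pics/ and viewed, at most 10 in all, crops included, and the job is handed in when it is done.

Besides the shell and the picture viewer there is one more tool, called after "Emit:" as name(argument=value, ...) on one line, values as JSON. drive_tool: Moves the arm, as the interface text tells. Its arguments: {"type":"object","properties":{"deltas":{"type":"string"}},"required":["deltas"]}

```bash
mkdir -p pics
python3 - <<'E'
from rig import bot, imaging
import cv2,numpy as np
for n in("scene","top"):
    im=imaging.capture(n); cv2.imwrite(f"pics/{n}0.png",im[:,:,::-1])
    m=imaging.camera_model(n); print(n,m["fx"],m["fy"],m["cx"],m["cy"],np.round(m["T"],4).tolist())
s=bot.read_state();print(s["time_s"],s["position"],np.round(s["tcp_rot"],3).tolist(),s["opening"])
E
```

```text
scene 523.2292961651534 523.2292961651534 267.6876058808761 224.6992960262483 [[-0.6866, -0.4643, 0.5594, -0.089], [-0.7267, 0.4616, -0.5087, 0.4372], [-0.022, -0.7558, -0.6544, 0.7711], [0.0, 0.0, 0.0, 1.0]]
top 389.88901573498305 389.88901573498305 277.5776735621528 213.80538271994016 [[-0.0011, -0.994, 0.1095, 0.3936], [-0.9996, -0.0021, -0.0293, -0.033], [0.0294, -0.1095, -0.9936, 0.981], [0.0, 0.0, 0.0, 1.0]]
0.1 [ 0.28109921 -0.55749043  0.22164443] [[0.893, 0.45, -0.001], [0.45, -0.893, 0.002], [0.0, -0.002, -1.0]] 1.0043581445719467
```

View pics/top0.png

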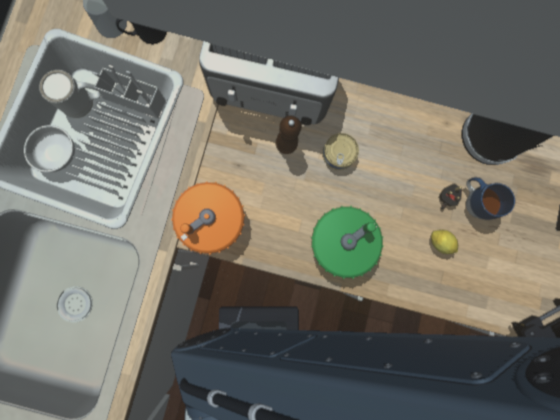

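View pics/scene0.png

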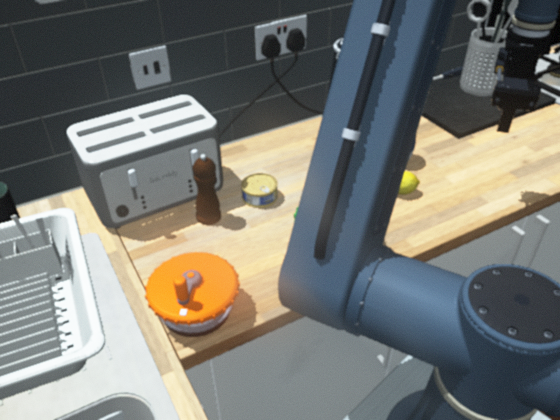

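The top view shows the green lid around (347,242), its hub at (349,241) and its knob at (370,227). The orange spinner is at (208,217). The scene view of the green spinner is blocked by the arm.

```bash
cat > h.py <<'E'
from rig import bot, imaging
import cv2,numpy as np
def ray(n,u,v,z):
    m=imaging.camera_model(n);T=np.array(m["T"])
    d=T[:3,:3]@[(u-m["cx"])/m["fx"],(v-m["cy"])/m["fy"],1]
    return T[:3,3]+d*(z-T[2,3])/d[2]
E
python3 - <<'E'
from h import *
im=cv2.imread("pics/top0.png")
c=cv2.resize(im[195:290,295:400],None,fx=6,fy=6,interpolation=cv2.INTER_CUBIC);cv2.imwrite("pics/c0.png",c)
h=cv2.cvtColor(im,cv2.COLOR_BGR2HSV)
for nm,lo,hi in(("g",(50,120,40),(80,255,255)),("o",(5,180,120),(18,255,255))):
    k=cv2.inRange(h,lo,hi);k=cv2.morphologyEx(k,cv2.MORPH_OPEN,np.ones((3,3)))
    cs=max(cv2.findContours(k,0,2)[0],key=cv2.contourArea)
    e=cv2.fitEllipse(cv2.convexHull(cs));print(nm,e,ray("top",*e[0],.077))
for u,v,z in((349,241,.095),(370,227,.139),(207,216,.095),(186,229,.139)):print(u,v,ray("top",u,v,z))
E
```

```text
g ((346.6310119628906, 242.11325073242188), (67.93083953857422, 69.57069396972656), 147.88771057128906) [ 0.42734982 -0.22037747  0.077     ]Traceback (most recent call last):
  File "<stdin>", line 7, in <module>
ValueError: max() iterable argument is empty
```

View pics/c0.png

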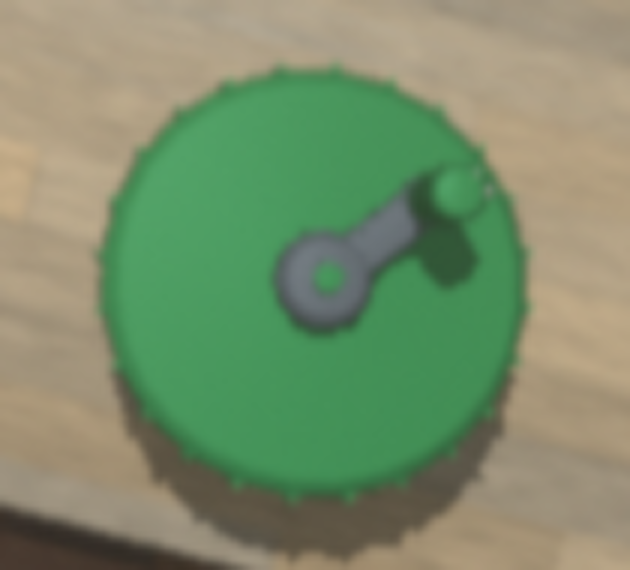

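The crop shows the hub at full-picture pixel (348.7,241) and the knob top at (371.2,226.7). A sliver of the white mark is just visible beyond the knob, near (375.5,225.5).

Run:
```python
from h import *
a=ray("top",348.7,241,.095);l=ray("top",346.63,242.11,.077);k=ray("top",371.2,226.7,.139);m=ray("top",375.7,225.5,.08)
print(a,l,k,m)
for c in(a,(a+l)/2):
  for p in(k,m):
    d=(p-c)[:2];print(np.hypot(*d),np.degrees(np.arctan2(d[1],d[0])))
```

```text
[ 0.42921372 -0.22144749  0.095     ] [ 0.42735737 -0.22037526  0.077     ] [ 0.45859036 -0.26211385  0.139     ] [ 0.46596437 -0.28883389  0.08      ]
0.05016712409240341 -54.15633667929845
0.0767563490968331 -61.393191521391316
0.051147104246284304 -53.665161833881996
0.07767343051235175 -60.981447349828045
```

Emit:
drive_tool(deltas="87 10 15 0 0.12; 87 25 40 0 0.26; 87 42 70 0 0.4; 87 60 100 0 0.55; 87 78 130 0 0.7; 87 96 160 0 0.84; 87 114 190 -5 0.98; 87 132 220 -10 1.13; 87 150 250 -20 1.27; 87 165 275 -28 1.42; 87 175 292 -33 1.56; 87 177 296 -33 1.7")

```text
time_s: 1.3
position: [0.4584, -0.2592, 0.1884]
tcp_rot: [[-0.568, 0.823, -0.002], [0.823, 0.568, 0.003], [0.003, -0.0, -1.0]]
force: [0.3, -0.7, 1.2]
opening: 1.005
grasp_force: 0.0
```

Run:
```python
from h import *
im=imaging.capture("top");t=imaging.capture("scene")
s=bot.read_state();print(s["time_s"],s["position"],np.round(s["tcp_rot"],3).tolist(),s["joint_positions"])
a=cv2.resize(im[150:330,240:440],(600,540));b=cv2.resize(t,(560,420))
cv2.imwrite("pics/h_top.png",a[:,:,::-1]);cv2.imwrite("pics/h_sc.png",b[:,:,::-1])
```

```text
1.4 [ 0.4583476  -0.26079833  0.18904172] [[-0.563, 0.827, -0.001], [0.827, 0.563, 0.001], [0.001, -0.0, -1.0]] [-4.17905048e+01  2.53683882e+01  9.80570752e+01 -1.74438687e-04
  5.66582942e+01 -7.60379793e+01]
```

View pics/h_sc.png

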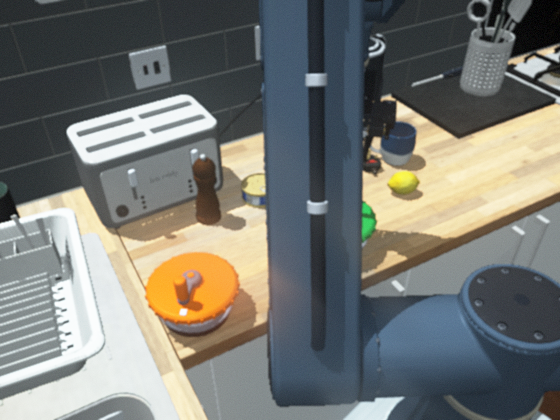

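The scene view shows the gripper above the right-hand part of the green spinner. The arm hides the knob, and the orange spinner is untouched. I'll descend next.

Emit:
drive_tool(deltas="87 0 0 -20 0; 87 0 0 -40 0; 87 0 0 -60 0; 87 0 0 -72 0; 87 0 0 -80 0; 87 0 0 -84 0; 87 0 0 -84 0")

```text
time_s: 2.1
position: [0.4583, -0.2623, 0.1054]
tcp_rot: [[-0.561, 0.828, -0.0], [0.828, 0.561, 0.0], [0.0, -0.0, -1.0]]
force: [-0.3, -0.5, -0.3]
opening: 0.996
grasp_force: 0.0
```

Emit:
drive_tool(deltas="40 0 0 0 0; 30 0 0 0 0; 18 0 0 0 0; 18 0 0 0 0; 18 0 0 0 0; 18 0 0 0 0; 18 0 0 0 0; 18 0 0 0 0")

```text
time_s: 2.9
position: [0.4583, -0.2621, 0.1055]
tcp_rot: [[-0.561, 0.828, -0.0], [0.828, 0.561, 0.0], [0.0, -0.0, -1.0]]
force: [-0.4, 0.7, 0.8]
opening: 0.351
grasp_force: 0.0
```

Emit:
drive_tool(deltas="15 0 0 0 0; 15 0 0 0 0; 15 0 0 0 0; 15 0 0 0 0; 15 0 0 0 0")

```text
time_s: 3.4
position: [0.4584, -0.2621, 0.1055]
tcp_rot: [[-0.561, 0.828, 0.0], [0.828, 0.561, 0.0], [-0.0, 0.0, -1.0]]
force: [0.4, 0.6, -0.8]
opening: 0.239
grasp_force: 30.0
```

Emit:
drive_tool(deltas="15 -4.4 -2.8 0 0; 15 -9.1 -5.2 0 0; 15 -13.9 -7.1 0 0; 15 -19 -8.5 0 0; 15 -24.2 -9.3 0 0; 15 -29.4 -9.5 0 0; 15 -29.4 -9.5 0 0; 15 -29.4 -9.5 0 0")

```text
time_s: 4.2
position: [0.428, -0.2715, 0.1055]
tcp_rot: [[-0.561, 0.827, -0.002], [0.827, 0.561, 0.0], [0.001, -0.001, -1.0]]
force: [-1.6, 0.4, -0.1]
opening: 0.239
grasp_force: 30.0
```

Emit:
drive_tool(deltas="15 -7.8 0.6 0 0; 15 -15.5 2.4 0 0; 15 -22.7 5.4 0 0; 15 -29.4 9.5 0 0; 15 -35.4 14.6 0 0; 15 -40.5 20.6 0 0; 15 -44.6 27.3 0 0; 15 -47.6 34.5 0 0; 15 -49.4 42.2 0 0; 15 -50 50 0 0; 15 -50 50 0 0; 15 -50 50 0 0")

```text
time_s: 5.4
position: [0.379, -0.2208, 0.1056]
tcp_rot: [[-0.562, 0.827, 0.0], [0.827, 0.562, 0.001], [0.0, 0.0, -1.0]]
force: [4.6, 1.5, -3.1]
opening: 0.246
grasp_force: 30.0
```

Emit:
drive_tool(deltas="15 0.6 7.8 0 0; 15 2.4 15.5 0 0; 15 5.4 22.7 0 0; 15 9.5 29.4 0 0; 15 14.6 35.4 0 0; 15 20.6 40.5 0 0; 15 27.3 44.6 0 0; 15 34.5 47.6 0 0; 15 42.2 49.4 0 0; 15 50 50 0 0; 15 50 50 0 0; 15 50 50 0 0")

```text
time_s: 6.6
position: [0.4292, -0.1714, 0.1056]
tcp_rot: [[-0.562, 0.827, 0.0], [0.827, 0.562, 0.0], [-0.0, 0.0, -1.0]]
force: [0.7, -3.8, -3.3]
opening: 0.241
grasp_force: 30.0
```

Emit:
drive_tool(deltas="15 7.8 -0.6 0 0; 15 15.5 -2.4 0 0; 15 22.7 -5.4 0 0; 15 29.4 -9.5 0 0; 15 35.4 -14.6 0 0; 15 40.5 -20.6 0 0; 15 44.6 -27.3 0 0; 15 47.6 -34.5 0 0; 15 49.4 -42.2 0 0; 15 50 -50 0 0; 15 50 -50 0 0; 15 50 -50 0 0")

```text
time_s: 7.8
position: [0.4791, -0.2227, 0.1055]
tcp_rot: [[-0.561, 0.828, 0.001], [0.828, 0.561, -0.001], [-0.002, -0.0, -1.0]]
force: [-1.3, -1.5, -0.0]
opening: 0.241
grasp_force: 30.0
```

Emit:
drive_tool(deltas="15 -0.6 -7.8 0 0; 15 -2.4 -15.5 0 0; 15 -5.4 -22.7 0 0; 15 -9.5 -29.4 0 0; 15 -14.6 -35.4 0 0; 15 -18.5 -38.9 0 0; 15 -22 -41.5 0 0; 15 -22 -41.5 0 0; 15 -22 -41.5 0 0; 15 -22 -41.5 0 0")

```text
time_s: 8.8
position: [0.4567, -0.2632, 0.1055]
tcp_rot: [[-0.562, 0.827, -0.0], [0.827, 0.562, -0.0], [-0.0, -0.001, -1.0]]
force: [-1.5, -0.3, -1.2]
opening: 0.242
grasp_force: 30.0
```

Emit:
drive_tool(deltas="40 0 0 0 0; 60 0 0 0 0; 60 0 0 0 0; 60 0 0 0 0; 60 0 0 0 0; 60 0 0 0 0; 60 0 0 0 0; 60 0 0 0 0; 60 0 0 0 0; 60 0 0 0 0")

```text
time_s: 9.8
position: [0.4569, -0.2631, 0.1056]
tcp_rot: [[-0.561, 0.828, 0.0], [0.828, 0.561, -0.0], [-0.0, 0.0, -1.0]]
force: [-0.0, -0.6, 0.0]
opening: 0.688
grasp_force: 0.0
```

Emit:
drive_tool(deltas="60 0 0 15 0; 60 0 0 35 0; 60 0 0 60 0; 60 0 0 85 0; 60 0 -40 95 0; 60 -20 -80 95 0; 60 -40 -120 95 0; 60 -60 -160 95 0; 60 -80 -200 95 0; 60 -100 -240 95 0; 60 -120 -270 95 0; 60 -120 -270 95 0")

```text
time_s: 11.0
position: [0.334, -0.5379, 0.2004]
tcp_rot: [[-0.557, 0.83, -0.0], [0.83, 0.557, -0.003], [-0.003, -0.002, -1.0]]
force: [-0.7, 0.5, -0.0]
opening: 0.69
grasp_force: 0.0
```

Run:
```python
from h import *
im=imaging.capture("top")
s=bot.read_state();print(s["time_s"],s["position"],s["force"],s["opening"])
c=cv2.resize(im[195:290,295:400],None,fx=6,fy=6,interpolation=cv2.INTER_CUBIC);cv2.imwrite("pics/e.png",c[:,:,::-1])
```

```text
11.05 [ 0.33526957 -0.53498008  0.20012022] [ 0.34722968  0.65684519 -0.55385692] 0.6907367082207646
```

View pics/e.png

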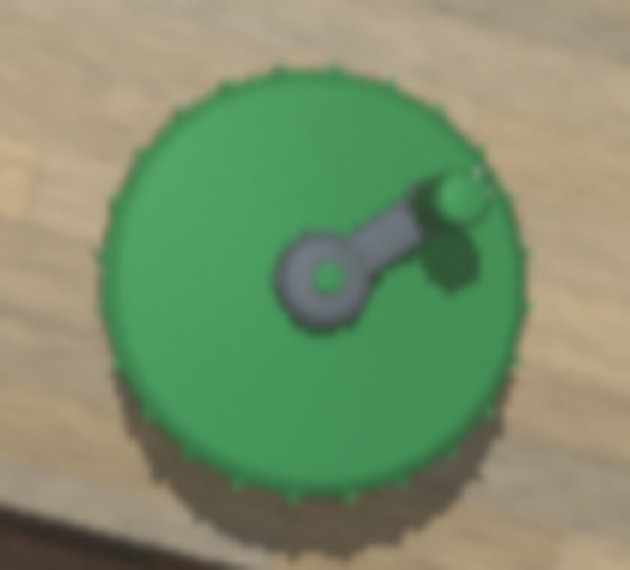

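The knob top is at crop (463,198), about 2° past where it started and directly in front of the white mark at about (482,180). The gripper is clear of everything.

```bash
python3 -c "
from rig import bot
print(bot.hand_in())"
```

```text
the job is handed in; nothing more can be done
None
```

I turned the green crank one full turn clockwise, let go with its knob at the white mark (about 2° past where it started), and handed the job in at about 11 s; the arm never went near the orange spinner, and no verdict was shown.

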